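# Clamp a transmitter in the lever test jig

## Robot

A 6-joint arm with a two-finger parallel gripper is mounted at the origin on the work surface. World frame = base frame: x ahead of the robot, y to its left, z up, the work surface at z = 0. Lengths are in m, angles in degrees, forces in N, time in s.
With the tool pointing down it reaches from about 0.25 to 0.725 m from the base axis. Payload 9.7 kg.
Tool frame: the origin (TCP) lies at the very end of the fingers, on their centre line; the grasp point (between the pads) lies 19 mm behind it (bot.grip_depth is the distance from the TCP to the grasp point, in m); z points along the fingers, y is the direction in which the jaws open and shut (so a half turn about z gives the same grasp; the last joint's range is limited). The gripper opens to 85 mm and grips with 20 to 120 N. Pads are 22 mm wide; open, the fingers measure 114 mm over their backs; the gripper's body (76 mm by 85 mm) begins 54 mm behind the grasp point. The pads swing forward as they close: fully open they stand 13 mm farther back than shut.
Start: joints at [0, 4.979, 10.078, 95.1, 0, 90], TCP at [0.55, -0, 0.231] pointing down, gripper open.
Joint ranges: [-179.16, 179.16], [-48.56, 103.87], [-65.8, 70.77], [-126.05, 130.52], [-82.76, 87.17], [-180, 180]. Speed limits (degrees/s): [127.2, 127.2, 147.25, 180, 180, 180].

## Interface

Orientations are given as [roll, pitch, yaw] about the fixed x, y, z axes, in that order (R = Rz(yaw) Ry(pitch) Rx(roll)).
In Python, from workcell import telemetry, optics, order, bot gives the robot as it stands. The module is installed in compiled form; this text tells all that it offers.
- The arm moves only by the shell command python3 -m inch 'ROWS' [FORCE]. ROWS is JSON, a list of rows, each a list of 7 numbers: the shift along the tool's x, y, z in m, then the turn, a rotation vector about the tool's x, y, z in rad, then the closure, from 0 (fully open) to 1 (shut). In form: [[tx, ty, tz, rx, ry, rz, grip], ...]. A call has 1 to 12 rows; each row is the pose to reach, as a shift and turn from the pose commanded when the call began, along the tool's axes at that moment; what a row does not reach only later rows make up. A row lasts 1/12 s, in which the tool goes at most 41.7 mm and 7.16 degrees, less where a joint would pass 70% of its speed; a pose out of reach is approached as far as the arm can. A call with a gripper value outside its range is refused whole. The fingers move at their own pace and stop on an object; FORCE is the grip in N (left out, the last holds). Time passes only in rows, so rows that repeat a pose let the fingers close. It gives the time, the measured TCP pose, the force and the opening at its end, in the units of the state.
- telemetry.get_obs(): the state, without advancing time (a new reading comes with each control period).
- optics.camera(name): name is "scene" or "side" or "wrist"; returns (picture, depth): 384x512x3 uint8, red, green, blue; 384x512 float32, m along the optical axis (not along the pixel's ray), 0 where there is no reading.
- optics.camera_info(name): a dict with "camera_matrix" (3x3 intrinsics, pixels), "xyz" and "attitude" of the camera in the world; the wrist camera has in their place "mount" (4x4, takes a point from camera to tool coordinates, whose origin is the TCP and whose axes are the flange's). Camera axes: x right, y down, z forward; pixel columns grow to the right and rows downward; lengths in m; the calibration is good to about 2 mm. The wrist camera is an equidistant fisheye: a pixel r from the principal point sees the ray r / f radians off the axis. A picture is of the moment at which its call begins: read the wrist's pose just before it. camera_info takes no time and is no camera call.
- order.job_done(): hands the job in, once; it reports no verdict.
The state is a dict: "time": time; "q": joint angles; "qd": joint speeds; "joint_efforts": joint torques, N m; "ee_pos": TCP position; "tcp_rot": TCP orientation; "wrist_force": force on the tool from outside, world axes, zero at the start; "torque": the same for the moment, N m; "opening": finger opening in m.
Only numpy, scipy, OpenCV 4.12 (cv2) and the standard library are available. Lean on these libraries where they do the work, as an engineer would, in place of code of your own. Each camera call takes 0.05 s, during which the arm holds its last target. There are 200 camera calls.

## Task

Take the belt-pack transmitter with the stub antenna out of the parts bin and lay it flat in the nest of the test jig, its antenna sticking out through the gap between the two front stops. Then press the jig's sprung lever down until its catch holds it, so that the pack stays clamped when you let go. Leave the other parts in the bin.

Things in the scene. Friction and masses are not known exactly. Their poses are not given: they have to be found in the camera images.
- pack: The target: a black belt-pack transmitter lying flat in the bin: a box 84 long (its x) x 44 wide (y) x 26 mm high (z) with a black stub antenna, 10 mm thick and 30 mm long, sticking out of the middle of its +x end, 13 mm above its underside. 120 g. Origin: centre of the box's underside. Grip it across its 44 mm width.
- antenna_tip (a point): Free end of the pack's stub antenna, 72 mm along the pack's +x from its origin, 13 mm above the underside.
- bin: Blue open parts bin, outside 280 (x) x 320 (y) x 65 mm high, walls and floor 5 mm, fixed to the table. Origin: centre of its underside.
- plain_pack: Bystander in the bin: a black belt pack of the same 84 x 44 x 26 mm box but with no antenna. Origin: centre of the underside.
- adapter: Bystander in the bin: black plug-in power adapter, 58 x 44 x 30 mm, two flat steel pins at its +x end. Origin: centre of the underside.
- mic: Bystander in the bin: short black hand microphone lying along its x, 125 mm long, 38 mm ball head towards +x. Origin: at the underside, near its middle.
- jig: Test jig, fixed to the table: aluminium base plate 270 (x) x 230 (y) x 20 mm high with a nest on its +y half and a steel lever on its -y half. Its -x edge is the front. Origin: centre of the plate's underside.
- nest (a point): Where the pack's origin is when clamped: on the base plate's top, 20 mm above the table, axes as the jig's. The pack lies here with its own +x (antenna) to the jig's -x. Two grey side rails along x, 8 mm high and 52 mm apart, bound the nest. With the lever up the pack has 12.6 mm of room along x: laying its origin 4 to 8 mm towards +x of this point is safe.
- front_gap (a point): Middle of the gap between the two grey front stops, on the base plate. The stops are 24 mm high and 24 mm apart; their rear faces are 42 mm towards -x from the nest point. The antenna passes between them, and the pack's antenna end comes up against them.
- probe_face (a point): Foot of the front face of the grey sliding probe block behind the nest (21 mm high, 46 mm wide, four brass pins). It is 54.6 mm towards +x from the nest point with the lever up. Going down, the lever slides it 12 mm forward: it pushes the pack up to the stops and keeps it there with about 0.6 mm play.
- clamp_lever (a joint): Angle of the sprung lever, rad: 0 = up at rest (it slopes up 35.5 deg from its hinge towards the front), 0.62 = level, 0.64 = hard stop. A spring lifts it; a catch snaps in at about 0.61 and holds it there (it rests at 0.60 to 0.61). The press takes about 8 to 10 N on the paddle.
- lever_hinge (a point): Lever's hinge axis (along the jig's y), 65 mm above the table, 90 mm behind and 60 mm to the -y side of the jig's origin. The lever runs from here towards the jig's -x.
- paddle_top (a point): Centre of the top face of the black rubber paddle at the lever's free end, 136 mm from the hinge along the lever and 8 mm above the line through the hinge. The paddle is 74 long (99 to 173 mm from the hinge), 40 wide, 14 mm thick; its top is 73 mm above the table when caught. Pressing straight down 125 mm in front of the hinge stays on it all the way.
Things that resemble listed ones, but are neither listed nor needed, are in the scene too. What is shaped like the pack but brown or red is not meant.

How it is judged:
By the outcome, as a careful person would: the job done as asked, in the order asked, and still so for the second after the job is handed in, with the robot touching nothing.
It also fails if it takes over 54 s, if anything falls off the work surface, if the arm or the gripper's body presses on something with over 40 N, if the wrist force passes 120 N, or if a joint passes its speed limit or range.

## Working session

There is one attempt and no reset: what is moved stays moved. The work goes in short steps, Python scripts to look and compute and a shell command to move; the robot and the scene stay as the last step left them, time stands still between calls to the robot, and variables do not carry over. Pictures are saved under pics/ and viewed, about 8 in all and at most 12, crops included, and the job is handed in when it is done.

```bash
mkdir -p pics; cat > h.py <<'E'
import numpy as np, cv2
from scipy.spatial.transform import Rotation as R
from workcell import telemetry, optics
def pose():
    o=telemetry.get_obs(); return np.array(o["ee_pos"]),R.from_euler("xyz",o["tcp_rot"],degrees=True)
def snap(name,cam):
    p=pose(); im,d=optics.camera(cam); np.savez(f"pics/{name}.npz",im=im,d=d,p=p[0],r=p[1].as_matrix())
    cv2.imwrite(f"pics/{name}.png",im[:,:,::-1]); return im,d
def rays(name,cam,uv):
    i=optics.camera_info(cam);K=np.array(i["camera_matrix"]);uv=np.atleast_2d(uv).astype(float)
    v=(uv-K[:2,2])/[K[0,0],K[1,1]]
    if cam=="wrist":
        f=np.load(f"pics/{name}.npz");M=np.array(i["mount"]);r=np.linalg.norm(v,axis=1)+1e-9
        d=np.c_[v*(np.sin(r)/r)[:,None],np.cos(r)]
        return f["p"]+f["r"]@M[:3,3],d@(f["r"]@M[:3,:3]).T
    A=R.from_euler("xyz",i["attitude"],degrees=True).as_matrix()
    return np.array(i["xyz"]),np.c_[v,np.ones(len(v))]@A.T
def plane(name,cam,uv,z):
    o,d=rays(name,cam,uv); return o+d*((z-o[2])/d[:,2])[:,None]
def cloud(name,cam):
    d=np.load(f"pics/{name}.npz")["d"]; v,u=np.mgrid[:384,:512]
    o,r=rays(name,cam,np.c_[u.ravel(),v.ravel()]); 
    if cam=="wrist":
        f=np.load(f"pics/{name}.npz");M=np.array(optics.camera_info(cam)["mount"]);ax=(f["r"]@M[:3,:3])[:,2]; r=r/(r@ax)[:,None]
    return (o+r*d.reshape(-1,1)).reshape(384,512,3)
E
python3 - <<'E'
from h import *
o=telemetry.get_obs();print({k:np.round(v,3).tolist() for k,v in o.items()})
for c in("scene","side","wrist"):
    snap(c+"0",c); i=optics.camera_info(c); print(c,{k:np.round(v,3).tolist() for k,v in i.items() if k in("camera_matrix","xyz","attitude","mount")})
E
```

```text
{'time': 0.0, 'q': [0.002, 5.013, 10.035, 95.098, 0.001, 90.002], 'qd': [0.061, -0.106, -0.01, 0.107, -0.012, -0.003], 'joint_efforts': [0.001, -52.039, 46.48, 0.016, 0.0, -0.0], 'ee_pos': [0.55, 0.0, 0.231], 'tcp_rot': [-179.923, -0.001, 90.0], 'wrist_force': [-1.297, -0.459, 0.8], 'torque': [-0.012, 0.051, 0.01], 'opening': 0.085}
scene {'camera_matrix': [[435.506, 0.0, 253.062], [0.0, 435.506, 194.788], [0.0, 0.0, 1.0]], 'xyz': [1.422, 0.122, 1.247], 'attitude': [-141.792, 0.211, 92.191]}
side {'camera_matrix': [[347.214, 0.0, 257.879], [0.0, 347.214, 197.22], [0.0, 0.0, 1.0]], 'xyz': [0.163, 0.953, 0.75], 'attitude': [-124.3, 1.15, -158.574]}
wrist {'camera_matrix': [[297.319, 0.0, 249.315], [0.0, 297.319, 187.482], [0.0, 0.0, 1.0]], 'mount': [[0.001, -0.953, -0.304, 0.078], [1.0, 0.001, 0.001, -0.0], [-0.001, -0.304, 0.953, -0.142], [0.0, 0.0, 0.0, 1.0]]}
```

View pics/scene0.png

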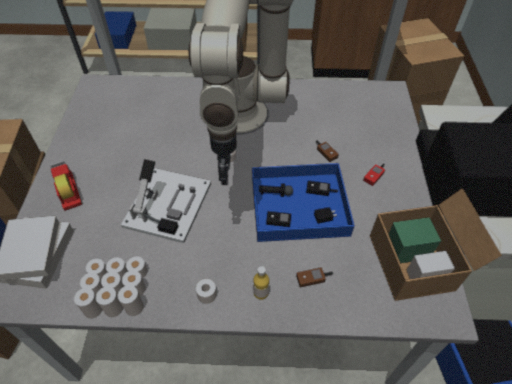

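View pics/side0.png

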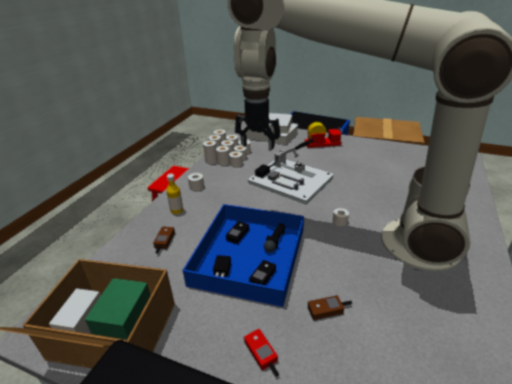

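Candidates in the scene view are:
- Black box in the bin at (319,187), which seems to have a stub on its right.
- Black box in the bin at (279,218).
- Adapter at (325,214).
- Mic at (275,190).
- Brown look-alikes at (327,150) and (312,277), and a red one at (374,174). All three are excluded by colour.

I'll check with one close crop of the bin and the jig.

```bash
python3 - <<'E'
from h import *
im=cv2.imread("pics/scene0.png")
a=cv2.resize(im[160:245,248:358],None,fx=7,fy=7,interpolation=3)[:,:770]
a=cv2.resize(im[160:245,248:358],(388,300),interpolation=3); b=cv2.resize(im[150:245,115:220],(388,351),interpolation=3)
c=np.zeros((600,790,3),np.uint8)
c[:300,:388]=a; c[:351,400:788]=b
cv2.imwrite("pics/crop1.png",c[:352])
C=cloud("scene0","scene")
for n,(u,v) in dict(boxA=(316,187),boxB=(279,219),adp=(322,216),mic=(275,191),plate=(190,225),paddle=(148,170),table=(230,250),binfl=(300,205)).items(): print(n,np.round(C[v,u],3))
E
```

```text
boxA [0.425 0.306 0.035]
boxB [0.568 0.173 0.033]
adp [0.553 0.319 0.037]
mic [0.444 0.159 0.03 ]
plate [ 0.591 -0.13   0.014]
paddle [ 0.469 -0.27   0.155]
table [ 0.676  0.013 -0.001]
binfl [0.485 0.249 0.005]
```

View pics/crop1.png

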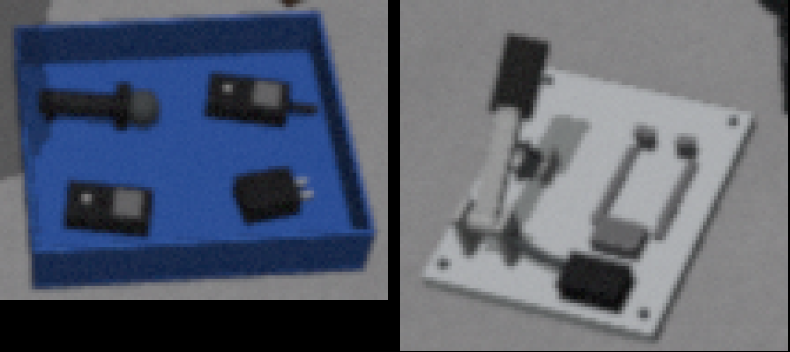

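```bash
cat >> h.py <<'E'
def rect(P):
    (cx,cy),(w,h),a=cv2.minAreaRect(P[:,:2].astype(np.float32)); 
    if w<h: w,h,a=h,w,a+90
    return np.round([cx,cy,w,h],4).tolist(),round(a%180,1)
E
python3 - <<'E'
from h import *
f=np.load("pics/scene0.npz");im=f["im"];C=cloud("scene0","scene");hsv=cv2.cvtColor(im,cv2.COLOR_RGB2HSV)
v,u=np.mgrid[:384,:512]
# pack: non-blue in bin window
m=((u>300)&(u<345)&(v>176)&(v<200)&~((hsv[...,1]>120)&(hsv[...,0]>100)&(hsv[...,0]<130)&(hsv[...,2]>70))).astype(np.uint8)
print(m.sum(),np.argwhere(m).min(0),np.argwhere(m).max(0))
for r in m[176:200,300:345]: print("".join(".#"[k] for k in r))
P=plane("scene0","scene",np.argwhere(m)[:,::-1],0.031);print("pack",rect(P))
# plate
m=((u>110)&(u<215)&(v>155)&(v<245)&(im.min(2)>150)&(abs(C[...,2]-.018)<.012)).astype(np.uint8)
n,l,s,c=cv2.connectedComponentsWithStats(m);k=1+s[1:,4].argmax();print(s[k])
P=plane("scene0","scene",np.argwhere(l==k)[:,::-1],0.02);print("plate",rect(P))
E
```

```text
392 [177 306] [199 344]
.............................................
.....................................####.###
.....................................####.###
......................................###..##
......................................###..##
........####..........................####.##
........############..................####.##
........####################...........###.##
.......#######################.........###..#
.......#######################.........####.#
.......#######################.........####.#
.......#######################..........###..
.......#######################..........###..
.......#########################........####.
.......##############################...####.
......###############################....###.
.......######################............###.
..........###################............####
.................############............####
........................####..............###
..........................................###
..........................................###
..........................................###
..........................................###
pack ([0.4158, 0.3397, 0.1347, 0.1036], 84.8)
[ 122  169   88   71 2189]
plate ([0.4966, -0.2235, 0.2685, 0.2266], 166.1)
```

View pics/wrist0.png

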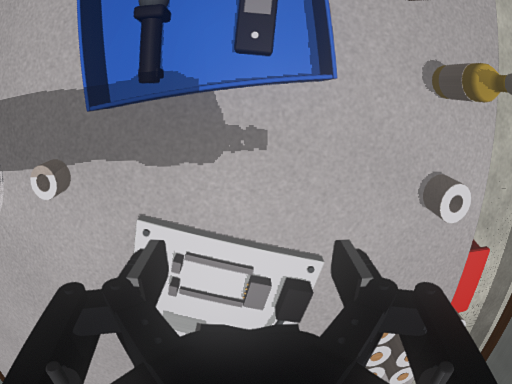

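The wrist view shows the jig nest at about (215,275), with the probe and its brass pins at (247,290). The antenna pack is out of frame. The plain pack is at (257,25) and the mic at (152,40). I'll look at the jig from near first.

```bash
python3 -m inch '[[-0.02,-0.003,-0.004,0,0,0,0],[-0.06,-0.01,-0.01,0,0,0,0],[-0.10,-0.017,-0.017,0,0,0,0],[-0.14,-0.023,-0.023,0,0,0,0],[-0.18,-0.03,-0.03,0,0,0,0],[-0.22,-0.037,-0.037,0,0,0,0],[-0.25,-0.045,-0.04,0,0,0,0],[-0.27,-0.05,-0.04,0,0,0,0],[-0.28,-0.05,-0.04,0,0,0,0],[-0.28,-0.05,-0.04,0,0,0,0],[-0.28,-0.05,-0.04,0,0,0,0]]'; python3 - <<'E'
from h import *
snap("wrist1","wrist")
E
```

```text
time: 1.07
ee_pos: [0.5001, -0.2797, 0.2708]
tcp_rot: [-180.0, -0.0, 90.0]
wrist_force: [1.3, -0.5, -0.2]
opening: 0.0854
```

View pics/wrist1.png

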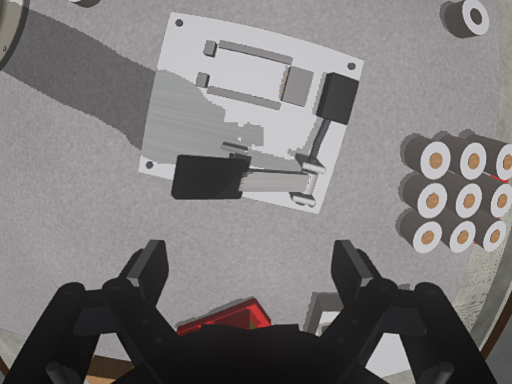

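```bash
python3 - <<'E'
from h import *
im=cv2.imread("pics/wrist1.png"); cv2.imwrite("pics/crop2.png",cv2.resize(im[25:120,180:340],None,fx=5,fy=5,interpolation=3))
c=plane("wrist1","wrist",[(172,13),(364,60),(318,213),(139,172)],.02);print(np.round(c,4),np.round(c.mean(0),4),np.linalg.norm(np.roll(c,-1,0)-c,axis=1))
e=c[1]-c[0]+c[2]-c[3];print(np.degrees(np.arctan2(e[1],e[0])))
E
```

```text
[[ 0.3973 -0.0834  0.02  ]
 [ 0.6556 -0.145   0.02  ]
 [ 0.6001 -0.3655  0.02  ]
 [ 0.342  -0.3033  0.02  ]] [ 0.4988 -0.2243  0.02  ] [0.26556995 0.22744882 0.26548344 0.22670797]
-13.47883236940809
```

View pics/crop2.png

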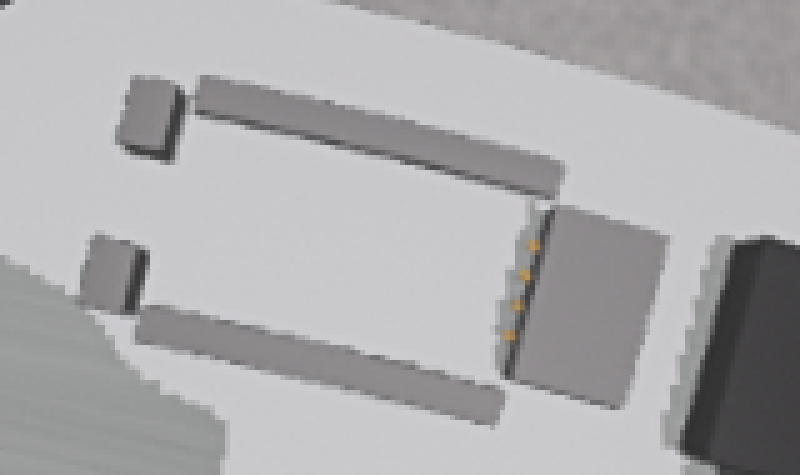

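```bash
cat > jig.py <<'E'
from h import *
def px(l): return np.array([((x+.5)/5-.5+180,(y+.5)/5-.5+25) for x,y in l])
def pl(l,z): return plane("wrist1","wrist",px(l),z)[:,:2]
yaw=np.radians(-13.6); ex=np.array([np.cos(yaw),np.sin(yaw)]); ey=np.array([-ex[1],ex[0]]); O=np.array([.498,-.224])
if __name__=="__main__":
    for n,l,z in [("railU",[(193,108),(553,188)],.028),("railUo",[(205,75),(565,162)],.028),("railL",[(145,305),(505,385)],.028),("railLo",[(137,340),(495,425)],.028),("stU",[(178,85),(163,152)],.044),("stL",[(138,245),(127,312)],.044),("probe",[(553,207),(512,378)],.041)]:
        p=pl(l,z); d=p[1]-p[0]; print(n,np.round(p,4).tolist(),"ang",round(np.degrees(np.arctan2(d[1],d[0])),1),"jig",np.round(np.c_[(p-O)@ex,(p-O)@ey],4).tolist())
E
python3 jig.py
```

```text
railU [[0.4604, -0.1357], [0.552, -0.1565]] ang -12.8 jig [[-0.0573, 0.077], [0.0367, 0.0783]]
railUo [[0.4635, -0.127], [0.5551, -0.1495]] ang -13.8 jig [[-0.0564, 0.0862], [0.038, 0.0858]]
railL [[0.4479, -0.1873], [0.5401, -0.2084]] ang -12.9 jig [[-0.0574, 0.0239], [0.0372, 0.0251]]
railLo [[0.4457, -0.1963], [0.5376, -0.2188]] ang -13.8 jig [[-0.0573, 0.0146], [0.0373, 0.0143]]
stU [[0.4584, -0.1324], [0.4547, -0.1495]] ang -102.2 jig [[-0.06, 0.0797], [-0.0596, 0.0623]]
stL [[0.4484, -0.1727], [0.4455, -0.1895]] ang -99.8 jig [[-0.0602, 0.0382], [-0.0591, 0.0212]]
probe [[0.5503, -0.1629], [0.5405, -0.2064]] ang -102.7 jig [[0.0365, 0.0717], [0.0371, 0.0271]]
```

```bash
python3 -m inch '[[0.02,-0.003,0,0,0,0,0],[0.06,-0.01,0,0,0,0,0],[0.10,-0.015,0,0,0,0,0],[0.14,-0.02,0,0,0,0,0],[0.18,-0.025,0,0,0,0,0],[0.22,-0.03,0,0,0,0,0],[0.26,-0.035,0,0,0,0,0],[0.30,-0.04,0,0,0,0,0],[0.34,-0.045,0,0,0,0,0],[0.38,-0.05,0,0,0,0,0],[0.42,-0.055,0,0,0,0,0],[0.45,-0.06,0,0,0,0,0]]'; python3 -m inch '[[0.03,-0.01,0.01,0,0,0,0],[0.045,-0.015,0.02,0,0,0,0],[0.05,-0.015,0.02,0,0,0,0],[0.05,-0.015,0.02,0,0,0,0],[0.05,-0.015,0.02,0,0,0,0]]'; python3 - <<'E'
from h import *
print(np.round(telemetry.get_obs()["q"],1))
im,d=snap("wrist2","wrist")
hsv=cv2.cvtColor(im,cv2.COLOR_RGB2HSV); cv2.imwrite("pics/crop3.png",cv2.resize(im[:240,100:420,::-1],None,fx=2.4,fy=2.4,interpolation=3))
E
```

```text
time: 2.12
ee_pos: [0.4383, 0.1739, 0.2714]
tcp_rot: [180.0, -0.0, 90.2]
wrist_force: [0.9, -0.3, -0.1]
opening: 0.0854
time: 2.53
ee_pos: [0.4247, 0.2203, 0.2517]
tcp_rot: [180.0, -0.0, 90.1]
wrist_force: [-0.3, -0.1, -0.1]
opening: 0.085
[ 27.4  -4.3   3.   97.3  -0.  117.3]
```

View pics/crop3.png

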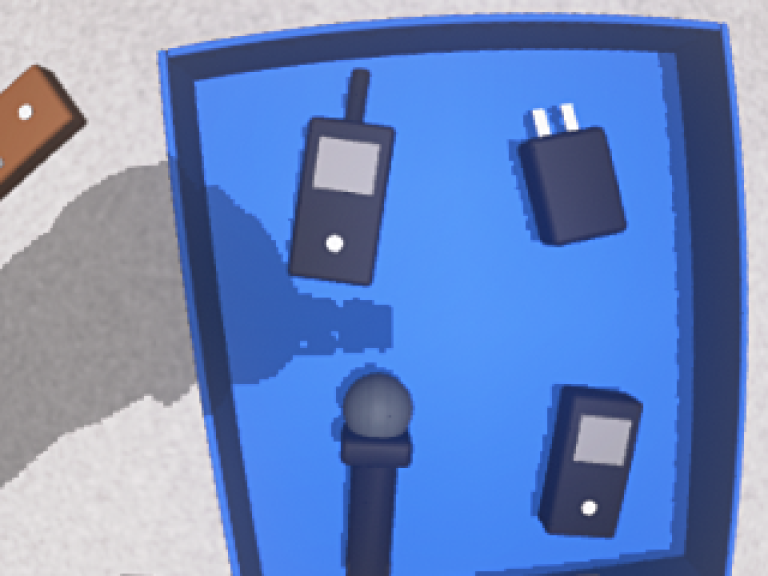

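The pack with the antenna is confirmed, with its top-face corners at crop (314,117), (395,127), (370,285) and (289,275), and the antenna tip at (360,70).

```bash
python3 - <<'E'
from h import *
l=[(314,117),(395,127),(370,285),(289,275)]
c=plane("wrist2","wrist",[((x+.5)/2.4-.5+100,(y+.5)/2.4-.5) for x,y in l],.031)
print(np.round(c,4),np.round(c.mean(0),4),np.round(np.linalg.norm(np.roll(c,-1,0)-c,axis=1),4))
e=c[0]-c[3]+c[1]-c[2];print(np.degrees(np.arctan2(e[1],e[0])))
m=cloud("wrist2","wrist"); print(m[int(200/2.4),100+int(345/2.4)])
p,r=pose(); t=r.inv().apply(c.mean(0)-p); print("tool delta",t, r.as_euler("xyz",degrees=True))
E
```

```text
[[0.402  0.3571 0.031 ]
 [0.4423 0.3519 0.031 ]
 [0.4302 0.2709 0.031 ]
 [0.3892 0.2762 0.031 ]] [0.4159 0.314  0.031 ] [0.0406 0.0819 0.0414 0.0819]
81.22744056009924
[0.41700329 0.31420297 0.03161439]
tool delta [ 0.09417389 -0.00915231  0.22092289] [ 1.79961789e+02 -8.34290054e-03  9.00235683e+01]
```

```bash
python3 -m inch '[[0.02,-0.002,0.01,0,0,0.03,0.1],[0.045,-0.005,0.04,0,0,0.08,0.3],[0.07,-0.007,0.075,0,0,0.12,0.3],[0.09,-0.009,0.11,0,0,0.154,0.3],[0.094,-0.009,0.14,0,0,0.154,0.3],[0.094,-0.009,0.15,0,0,0.154,0.3],[0.094,-0.009,0.15,0,0,0.154,0.3],[0.094,-0.009,0.15,0,0,0.154,0.3],[0.094,-0.009,0.15,0,0,0.154,0.3]]' 40; python3 - <<'E'
from h import *
p,r=pose(); print(p,r.as_euler("xyz",degrees=True),"tool delta",r.inv().apply(np.array([.4159,.314,.008])-p))
snap("wrist3","wrist")
E
```

```text
time: 3.33
ee_pos: [0.4173, 0.3138, 0.1039]
tcp_rot: [179.9, -0.1, 81.1]
wrist_force: [-0.1, -0.1, 1.0]
opening: 0.0599
[0.41729627 0.31377998 0.10393206] [ 1.79864226e+02 -1.32111430e-01  8.11064528e+01] tool delta [-0.00021969 -0.00164082  0.09592819]
```

```bash
python3 -m inch '[[0,-0.001,0.02,0,0,0,0.3],[0,-0.001,0.045,0,0,0,0.3],[0,-0.001,0.07,0,0,0,0.3],[0,-0.001,0.085,0,0,0,0.3],[0,-0.001,0.093,0,0,0,0.3],[0,-0.001,0.094,0,0,0,0.3],[0,-0.001,0.094,0,0,0,0.3]]'; python3 -m inch '[[0,0,0,0,0,0,0.4],[0,0,0,0,0,0,0.6],[0,0,0,0,0,0,0.8],[0,0,0,0,0,0,0.8],[0,0,0,0,0,0,0.8],[0,0,0,0,0,0,0.8]]' 50
```

```text
time: 3.97
ee_pos: [0.4157, 0.3143, 0.0086]
tcp_rot: [179.9, -0.1, 81.2]
wrist_force: [1.0, -0.7, -0.3]
opening: 0.06
time: 4.47
ee_pos: [0.416, 0.3148, 0.0092]
tcp_rot: [179.9, -0.1, 81.2]
wrist_force: [0.4, -1.7, 7.1]
opening: 0.0431
```

```bash
python3 -m inch '[[0,0,-0.01,0,0,0,0.8],[0,0,-0.03,0,0,0,0.8],[0,0,-0.06,0,0,0,0.8],[0,0,-0.09,0,0,0,0.8],[0,0,-0.12,0,0,0,0.8],[0,0,-0.14,0,0,0,0.8],[0,0,-0.15,0,0,0,0.8],[0,0,-0.15,0,0,0,0.8],[0,0,-0.15,0,0,0,0.8],[0,0,-0.15,0,0,0,0.8]]'; python3 - <<'E'
from h import *
p,r=pose(); print(p,r.as_euler("xyz",degrees=True)); print(telemetry.get_obs()["wrist_force"])
snap("wrist4","wrist")
# next via point over jig, 90mm above nest, yaw 166.5
t=np.array([.4982,-.1721,.16]); print("tool delta",r.inv().apply(t-p))
E
```

```text
time: 5.3
ee_pos: [0.4145, 0.3138, 0.1557]
tcp_rot: [-179.9, 0.1, 81.2]
wrist_force: [-0.4, -0.4, -1.9]
opening: 0.0432
[0.41451135 0.31381055 0.15572228] [-1.79911565e+02  8.86146387e-02  8.11777472e+01]
[-0.38049806 -0.36996456 -1.93382111]
tool delta [-0.46733245  0.15721678 -0.0037976 ]
```

View pics/wrist4.png

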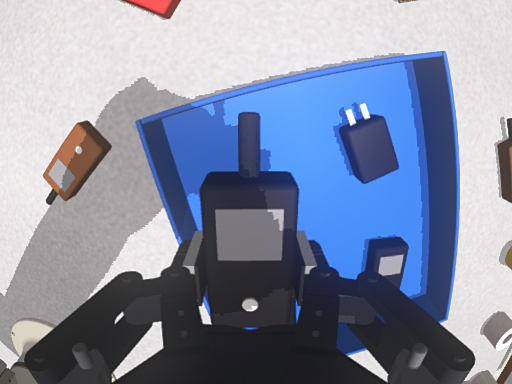

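```bash
python3 -m inch '[[-0.015,0.005,0,0,0,-0.05,0.8],[-0.045,0.015,0,0,0,-0.15,0.8],[-0.08,0.027,0,0,0,-0.27,0.8],[-0.116,0.039,0,0,0,-0.39,0.8],[-0.152,0.051,0,0,0,-0.51,0.8],[-0.188,0.063,0,0,0,-0.63,0.8],[-0.224,0.075,0,0,0,-0.75,0.8],[-0.26,0.087,0,0,0,-0.87,0.8],[-0.296,0.1,0,0,0,-0.99,0.8],[-0.332,0.112,0,0,0,-1.11,0.8],[-0.368,0.124,0,0,0,-1.23,0.8],[-0.404,0.136,0,0,0,-1.35,0.8]]'; python3 - <<'E'
from h import *
f=np.load("pics/wrist4.npz"); c=plane("wrist4","wrist",[(203,187),(297,187),(249,118)],f["p"][2]-.004+.026-.0); print("in tool",np.round((c-f["p"])@f["r"],4))
p,r=pose(); e=r.as_euler("xyz",degrees=True);t=np.array([.4982,-.1721,.16]); print(p,e,"tool delta",r.inv().apply(t-p),"rz",-np.radians(166.5-e[2]), np.round(telemetry.get_obs()["q"],1))
E
```

```text
time: 6.35
ee_pos: [0.4838, -0.0882, 0.156]
tcp_rot: [-180.0, -0.1, 152.7]
wrist_force: [0.7, 0.8, -1.6]
opening: 0.0429
in tool [[ 0.04   -0.0195 -0.022 ]
 [ 0.0401  0.0208 -0.0221]
 [ 0.0692  0.0002 -0.0221]]
[ 0.48375624 -0.08816991  0.15595098] [-1.79970760e+02 -1.06752040e-01  1.52657222e+02] tool delta [-0.05137256 -0.06792087 -0.00411009] rz -0.24160204919059483 [-10.3  -3.7  -7.1  86.8   0.   17. ]
```

```bash
python3 -m inch '[[0,0,0,0,0,0,0.8],[0,0,0,0,0,0,0.8],[0,0,0,0,0,0,0.8],[0,0,0,0,0,0,0.8]]'; python3 - <<'E'
from h import *
p,r=pose(); e=r.as_euler("xyz",degrees=True);t=np.array([.4982,-.1721,.13]); print(p,e,"tool delta",r.inv().apply(t-p),"rz",-np.radians(166.5-e[2]))
E
```

```text
time: 6.68
ee_pos: [0.4841, -0.0856, 0.1567]
tcp_rot: [-180.0, -0.1, 152.3]
wrist_force: [0.5, 0.4, -0.4]
opening: 0.0428
[ 0.48406924 -0.08556741  0.15667289] [-1.79990516e+02 -6.79758477e-02  1.52324613e+02] tool delta [-0.05273679 -0.07006507  0.02662194] rz -0.2474071795036515
```

```bash
python3 -m inch '[[-0.015,-0.02,0,0,0,-0.07,0.8],[-0.032,-0.045,0.01,0,0,-0.15,0.8],[-0.045,-0.06,0.02,0,0,-0.22,0.8],[-0.053,-0.07,0.027,0,0,-0.247,0.8],[-0.053,-0.07,0.027,0,0,-0.247,0.8],[-0.053,-0.07,0.027,0,0,-0.247,0.8],[-0.053,-0.07,0.027,0,0,-0.247,0.8]]'; python3 - <<'E'
from h import *
p,r=pose(); e=r.as_euler("xyz",degrees=True);t=np.array([.4982,-.1721,.13]); print(p,e,"tool delta",r.inv().apply(t-p),"rz",-np.radians(166.5-e[2]))
snap("wrist5","wrist");
E
```

```text
time: 7.27
ee_pos: [0.4989, -0.1718, 0.1306]
tcp_rot: [180.0, -0.0, 166.5]
wrist_force: [0.4, 0.9, -1.3]
opening: 0.0431
[ 0.49894425 -0.171815    0.13063359] [ 1.79984478e+02 -9.58342706e-04  1.66496775e+02] tool delta [ 0.00065712 -0.00045108  0.00063348] rz -5.6284050579145336e-05
```

View pics/wrist5.png

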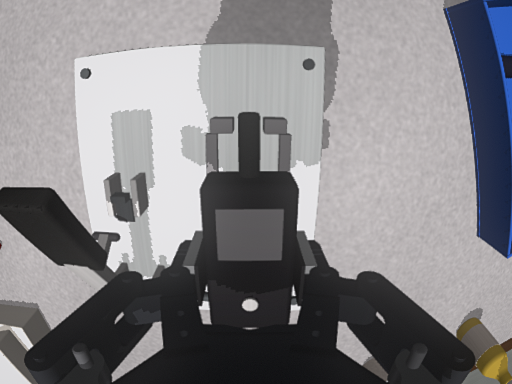

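```bash
python3 - <<'E'
from h import *
f=np.load("pics/wrist5.npz"); 
for l,z in [([(212,132),(232,132),(265,132),(286,132)],.044),([(207,150),(217,150),(280,150),(290,150)],.028)]:
    c=plane("wrist5","wrist",l,z); print("in tool",np.round((c-f["p"])@f["r"],4))
g=f["im"].astype(int).sum(2)//3; print(g[112:150,222]);print(g[112:150,275]); print(g[124,205:292])
E
```

```text
in tool [[ 0.0501 -0.0284  0.0866]
 [ 0.05   -0.0128  0.0866]
 [ 0.05    0.0127  0.0866]
 [ 0.0502  0.029   0.0866]]
in tool [[ 0.0329 -0.035   0.1026]
 [ 0.0329 -0.0266  0.1026]
 [ 0.0329  0.0263  0.1026]
 [ 0.033   0.0348  0.1026]]
[181 182 183 186 154  76  82 105 111 110 109 108 108 108 107 106 106 106
 106 104  99 121 183 182 180 179 179 179 179 179 179 179 179 178 179 179
 179 178]
[183 182 183 186 163  97  67  89 107 107 106 106 105 104 104 105 104 104
 103 102  99 103 143 185 184 182 181 181 181 181 180 181 181 180 180 181
 180 180]
[230 230 233 229 167 111 108 109 110 109 109 109 109 109 109 108 108 108
 108 109 107 107 108 107 107 109 108  78  67 145 180 183 185  68  48  55
  56  57  57  57  57  57  57  58  58  57  57  57  56  57  56  54  52  50
  77 144 189 159  79  79 103 107 106 107 106 106 105 105 106 106 105 106
 105 106 106 105 106 106 106 105 102 101 164 181 182 183 182]
```

The antenna is centred between the stops, whose inner edges are at columns 233 and 263 with the antenna at 249. The stops' rear edge is about 7 mm ahead of the pack end. Now I'll descend, then creep, because the fingertips come close to the 8 mm rails.

```bash
python3 -m inch '[[0,0,0.015,0,0,0,0.8],[0,0,0.04,0,0,0,0.8],[0,0,0.065,0,0,0,0.8],[0,0,0.085,0,0,0,0.8],[0,0,0.096,0,0,0,0.8],[0,0,0.099,0,0,0,0.8],[0,0,0.099,0,0,0,0.8],[0,0,0.099,0,0,0,0.8]]'; python3 -m inch '[[0,0,0.001,0,0,0,0.8],[0,0,0.002,0,0,0,0.8],[0,0,0.002,0,0,0,0.8],[0,0,0.002,0,0,0,0.8]]'
```

```text
time: 7.98
ee_pos: [0.4996, -0.173, 0.0327]
tcp_rot: [-180.0, 0.1, 166.5]
wrist_force: [-0.2, -0.2, -0.9]
opening: 0.0428
time: 8.32
ee_pos: [0.4991, -0.1732, 0.0297]
tcp_rot: [-180.0, 0.0, 166.5]
wrist_force: [-0.5, 0.2, -2.1]
opening: 0.0428
```

```bash
python3 -m inch '[[0,0,0.001,0,0,0,0.8],[0,0,0.001,0,0,0,0.8],[0,0,0.001,0,0,0,0.8]]'; python3 -m inch '[[0,0,0.001,0,0,0,0.8],[0,0,0.001,0,0,0,0.8],[0,0,0.001,0,0,0,0.8]]';  python3 -m inch '[[0,0,0.001,0,0,0,0.8],[0,0,0.001,0,0,0,0.8],[0,0,0.001,0,0,0,0.8]]'
```

```text
time: 8.57
ee_pos: [0.4988, -0.1731, 0.0282]
tcp_rot: [180.0, -0.0, 166.5]
wrist_force: [-0.9, 0.4, -1.4]
opening: 0.0427
time: 8.82
ee_pos: [0.4988, -0.1731, 0.0272]
tcp_rot: [180.0, -0.0, 166.5]
wrist_force: [0.5, -1.2, -1.8]
opening: 0.0429
time: 9.07
ee_pos: [0.4989, -0.1731, 0.0263]
tcp_rot: [180.0, -0.0, 166.5]
wrist_force: [0.3, -1.2, -2.0]
opening: 0.0432
```

No contact yet, so I'll keep creeping.

```bash
python3 -m inch '[[0,0,0.001,0,0,0,0.8],[0,0,0.001,0,0,0,0.8],[0,0,0.001,0,0,0,0.8]]'; python3 -m inch '[[0,0,0.001,0,0,0,0.8],[0,0,0.001,0,0,0,0.8],[0,0,0.001,0,0,0,0.8]]'
```

```text
time: 9.32
ee_pos: [0.4989, -0.1731, 0.0262]
tcp_rot: [-180.0, 0.0, 166.5]
wrist_force: [-2.0, 1.3, 6.1]
opening: 0.0431
time: 9.57
ee_pos: [0.499, -0.1732, 0.0261]
tcp_rot: [-180.0, 0.1, 166.5]
wrist_force: [-6.9, 3.0, 13.8]
opening: 0.0427
```

Contact at about 0.026. I'll ease off 2 mm and release with a partial opening.

```bash
python3 -m inch '[[0,0,-0.002,0,0,0,0.8],[0,0,-0.002,0,0,0,0.8],[0,0,-0.002,0,0,0,0.5],[0,0,-0.002,0,0,0,0.3],[0,0,-0.002,0,0,0,0.3],[0,0,-0.002,0,0,0,0.3],[0,0,-0.002,0,0,0,0.3]]'; python3 -m inch '[[0,0,-0.01,0,0,0,0.3],[0,0,-0.03,0,0,0,0.3],[0,0,-0.06,0,0,0,0.3],[0,0,-0.09,0,0,0,0.3],[0,0,-0.115,0,0,0,0.3],[0,0,-0.13,0,0,0,0.3],[0,0,-0.13,0,0,0,0.3],[0,0,-0.13,0,0,0,0.3]]'; python3 - <<'E'
from h import *
p,r=pose();print(p)
im,d=snap("wrist6","wrist"); im2,_=snap("side6","side")
a=cv2.resize(im[90:384,60:400,::-1],None,fx=1.3,fy=1.3); b=cv2.resize(im2[140:210,235:345,::-1],(340,216),interpolation=3)
c=np.zeros((a.shape[0],a.shape[1]+345,3),np.uint8);c[:,:a.shape[1]]=a;c[:216,a.shape[1]+5:]=b;cv2.imwrite("pics/crop6.png",c);print(c.shape)
E
```

```text
time: 10.15
ee_pos: [0.4989, -0.1731, 0.0262]
tcp_rot: [180.0, -0.0, 166.5]
wrist_force: [0.2, 0.4, 0.2]
opening: 0.06
time: 10.82
ee_pos: [0.4994, -0.1733, 0.1575]
tcp_rot: [-180.0, 0.1, 166.5]
wrist_force: [0.1, -0.6, 0.6]
opening: 0.0597
[ 0.49935912 -0.1732779   0.15748909]
(382, 787, 3)
```

View pics/crop6.png

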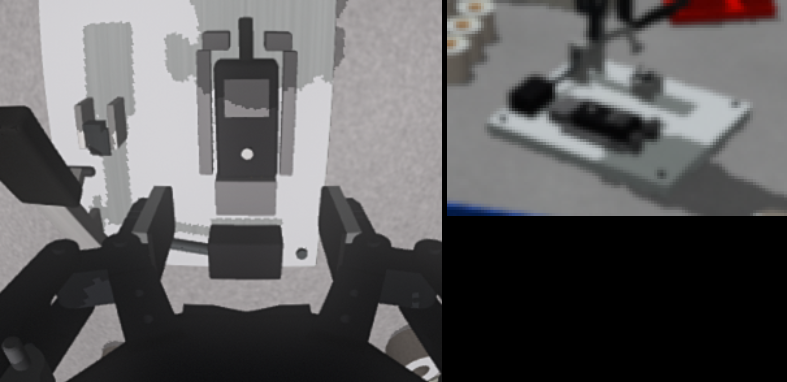

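The pack lies flat between the rails with its antenna in the gap. Now I'll shut the fingers and go over the paddle.

```bash
python3 -m inch '[[0,0,-0.02,0,0,0,0.5],[0,0,-0.045,0,0,0,0.8],[0.003,-0.015,-0.055,0,0,0,1],[0.01,-0.05,-0.055,0,0,0,1],[0.018,-0.08,-0.055,0,0,0,1],[0.023,-0.1,-0.055,0,0,0,1],[0.024,-0.11,-0.055,0,0,0,1],[0.024,-0.11,-0.055,0,0,0,1],[0.024,-0.11,-0.055,0,0,0,1],[0.024,-0.11,-0.055,0,0,0,1]]'; python3 - <<'E'
from h import *
from jig import *
p,r=pose();q=(p[:2]-O); print(p,"jig",q@ex,q@ey,telemetry.get_obs()["opening"])
snap("wrist7","wrist")
E
```

```text
time: 11.75
ee_pos: [0.4501, -0.2737, 0.2108]
tcp_rot: [180.0, -0.0, 166.5]
wrist_force: [0.1, 0.4, 0.2]
opening: 0.0
[ 0.45012814 -0.27368792  0.21077819] jig -0.034845856574838976 -0.059551411089804565 1.6570131656742033e-05
```

View pics/wrist7.png

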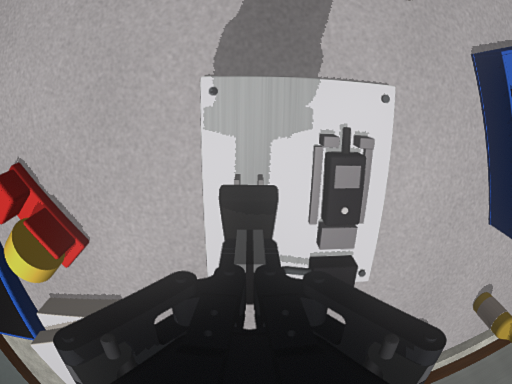

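The paddle, at columns 220-277, is centred under the shut fingers. Pressing down now.

```bash
python3 -m inch '[[0,0,0.015,0,0,0,1],[0,0,0.035,0,0,0,1],[0,0,0.045,0,0,0,1],[0,0,0.053,0,0,0,1],[0,0,0.061,0,0,0,1],[0,0,0.069,0,0,0,1],[0,0,0.077,0,0,0,1],[0,0,0.085,0,0,0,1],[0,0,0.093,0,0,0,1],[0,0,0.101,0,0,0,1],[0,0,0.107,0,0,0,1],[0,0,0.113,0,0,0,1]]'; python3 -m inch '[[0,0,0.005,0,0,0,1],[0,0,0.01,0,0,0,1],[0,0,0.015,0,0,0,1],[0,0,0.018,0,0,0,1],[0,0,0.02,0,0,0,1],[0,0,0.02,0,0,0,1],[0,0,0.02,0,0,0,1]]'
```

```text
time: 12.8
ee_pos: [0.4499, -0.2745, 0.099]
tcp_rot: [-180.0, 0.0, 166.5]
wrist_force: [-3.1, 1.4, 10.1]
opening: 0.0001
time: 13.38
ee_pos: [0.4496, -0.2744, 0.0788]
tcp_rot: [-180.0, -0.0, 166.5]
wrist_force: [-4.6, 0.9, 7.2]
opening: 0.0002
```

```bash
python3 -m inch '[[0,0,0.002,0,0,0,1],[0,0,0.003,0,0,0,1],[0,0,0.004,0,0,0,1],[0,0,0.004,0,0,0,1]]'; python3 -m inch '[[0,0,0.001,0,0,0,1],[0,0,0.002,0,0,0,1],[0,0,0.002,0,0,0,1]]'
```

```text
time: 13.72
ee_pos: [0.4495, -0.2744, 0.0748]
tcp_rot: [-180.0, -0.0, 166.5]
wrist_force: [-4.6, 0.8, 7.3]
opening: 0.0002
time: 13.97
ee_pos: [0.4495, -0.2744, 0.0729]
tcp_rot: [-180.0, -0.0, 166.5]
wrist_force: [-5.9, -0.0, 8.1]
opening: -0.0002
```

```bash
python3 -m inch '[[0,0,0.001,0,0,0,1],[0,0,0.0015,0,0,0,1],[0,0,0.0015,0,0,0,1]]'; python3 -m inch '[[0,0,0.001,0,0,0,1],[0,0,0.0015,0,0,0,1],[0,0,0.0015,0,0,0,1]]'
```

```text
time: 14.22
ee_pos: [0.4495, -0.2744, 0.0715]
tcp_rot: [-180.0, -0.0, 166.5]
wrist_force: [-5.8, 1.6, 8.4]
opening: 0.0001
time: 14.47
ee_pos: [0.4495, -0.2744, 0.0705]
tcp_rot: [-180.0, -0.0, 166.5]
wrist_force: [-5.8, 2.4, 11.8]
opening: 0.0
```

```bash
python3 -m inch '[[0,0,0.001,0,0,0,1],[0,0,0.001,0,0,0,1],[0,0,0.001,0,0,0,1]]'; python3 -m inch '[[0,0,-0.002,0,0,0,1],[0,0,-0.004,0,0,0,1],[0,0,-0.006,0,0,0,1],[0,0,-0.008,0,0,0,1],[0,0,-0.01,0,0,0,1],[0,0,-0.01,0,0,0,1]]'
```

```text
time: 14.72
ee_pos: [0.4495, -0.2745, 0.0702]
tcp_rot: [-180.0, 0.0, 166.5]
wrist_force: [-8.9, 3.1, 17.1]
opening: -0.0002
time: 15.22
ee_pos: [0.4501, -0.2745, 0.0785]
tcp_rot: [-180.0, 0.0, 166.5]
wrist_force: [-0.4, 0.7, 0.3]
opening: -0.0
```

The force is gone 8 mm above the hard stop, so the catch holds. I'll withdraw and check.

```bash
python3 -m inch '[[0,0,-0.02,0,0,0,1],[0,0,-0.055,0,0,0,1],[0,0,-0.09,0,0,0,1],[0,0,-0.125,0,0,0,1],[-0.02,0.02,-0.145,0,0,0,1],[-0.05,0.05,-0.15,0,0,0,1],[-0.07,0.06,-0.15,0,0,0,1],[-0.07,0.06,-0.15,0,0,0,1],[-0.07,0.06,-0.15,0,0,0,1],[-0.07,0.06,-0.15,0,0,0,1]]'; python3 - <<'E'
from h import *
from jig import *
im,d=snap("wrist8","wrist"); im2,_=snap("side8","side"); snap("scene8","scene")
a=cv2.resize(im[40:300,80:440,::-1],None,fx=1.2,fy=1.2); b=cv2.resize(im2[140:210,235:345,::-1],(340,216),interpolation=3)
c=np.zeros((a.shape[0],a.shape[1]+345,3),np.uint8);c[:,:a.shape[1]]=a;c[:216,a.shape[1]+5:]=b;cv2.imwrite("pics/crop8.png",c)
for cam in("wrist","scene"):
    C=cloud(cam+"8",cam); q=C[...,:2]-O; X=q@ex;Y=q@ey
    for n,x,y in (("paddle front",-.075,-.06),("paddle",-.05,-.06),("pack",-.03,.0505)):
        m=(abs(X-x)<.008)&(abs(Y-y)<.008); print(cam,n,m.sum(),np.round(np.percentile(C[...,2][m],[10,50,90]),4) if m.any() else "")
E
```

```text
time: 16.05
ee_pos: [0.5316, -0.2324, 0.2277]
tcp_rot: [180.0, -0.1, 166.5]
wrist_force: [-1.5, -0.4, 0.6]
opening: -0.0001
wrist paddle front 240 [0.0747 0.0759 0.0766]
wrist paddle 256 [0.0746 0.0755 0.0764]
wrist pack 209 [0.0455 0.0467 0.0477]
scene paddle front 24 [0.0218 0.0746 0.0798]
scene paddle 22 [0.0212 0.0735 0.0784]
scene pack 20 [0.0446 0.0487 0.6959]
```

View pics/crop8.png

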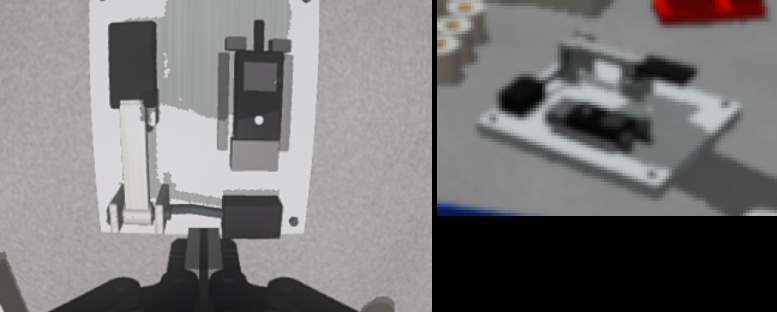

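The lever is level, with the paddle top at about 75 mm at both of its measured spots. The pack is flat with its top at about 46.7 mm, pushed up to the stops by the probe, and its antenna goes through the gap at crop (258,35). The robot touches nothing, so I'm handing in.

```bash
python3 -c "
from workcell import order
print(order.job_done())"
```

```text
the job is handed in; nothing more can be done
None
```

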